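# Set out the touch-up paints from the carousel

## Robot

A 7-joint arm with a two-finger parallel gripper is mounted at the origin on a cart in front of the work surface, level with it; the furniture and walls round the work are solid. World frame = base frame: x ahead of the robot, y to its left, z up, the work surface at z = 0. Lengths are in m, angles in rad, forces in N, time in s.
With the tool pointing down it reaches from about 0.4 to 0.875 m from the base axis. Payload 4.4 kg.
Tool frame: the origin (TCP) lies at the very end of the fingers, on their centre line; the grasp point (between the pads) lies 19 mm behind it; z points along the fingers, y is the line along which they close (so a half turn about z gives the same grasp; the last joint's range is limited). The gripper opens to 85 mm and grips with 20 to 120 N. Pads are 22 mm wide; open, the fingers measure 114 mm over their backs; the gripper's body (76 mm by 85 mm) begins 54 mm behind the grasp point. The pads swing forward as they close: fully open they stand 13 mm farther back than shut.
Start: joints at [1.25, 0.628, 0.038, 1.517, -0.027, 0.996, -0.02], TCP at [0.164, -0.629, 0.231] pointing down, gripper open.
Joint ranges: [-3.06, 3.06], [-0.37, 2.12], [-1.25, 1.32], [0.18, 2.47], [-1.1, 4.24], [0.23, 1.98], [-2.94, 2.94]. Speed limits (rad/s): [2.57, 2.57, 3.14, 3.14, 3.14, 3.14, 3.14].

## Interface

Orientations are given as a 3x3 rotation matrix whose columns are the frame's x, y, z axes.
In Python, from bench import reach, servo_line, set_joints, gripper_to, sleep, ik, state, camera, camera_info, Unreachable, job_done, look_for, trace, tip_of gives the robot as it stands. Calls block until the motion is done:
- reach(position, orientation): joint-space move of the TCP to a pose.
- servo_line(position, v=0.15, orientation=None): straight line of the TCP; orientation=None keeps the orientation; v is the mean speed in m/s.
- set_joints(angles): joint-space move.
- gripper_to(opening, grip_force=None): finger opening in m; grip_force is the grip in N (None keeps the last); returns when the fingers have stopped.
- sleep(seconds).
- ik(position, orientation): joint angles nearest the present ones, or None.
- state(): the state.
- camera(name): name is "scene" or "top" or "wrist"; returns the picture (384x512x3 uint8, blue, green, red); there is no depth.
- camera_info(name): a dict with "fx", "fy", "cx", "cy" (pixels), "R" (3x3) and "t" (3): a world point X has camera coordinates R X + t. Camera axes: x right, y down, z forward; pixel columns grow to the right and rows downward; lengths in m; the calibration is good to about 2 mm. A picture is of the moment at which its call begins: read the wrist's pose just before it. camera_info takes no time and is no camera call; for the wrist camera it gives the pose at the moment of the call.
A pose or a line that the arm cannot do raises Unreachable and nothing moves.
- job_done(): hands the job in; it is judged then, once.
Trained networks look in the newest picture that a camera, given by its name, has taken for a name from the list of things; names that differ only in an ending like _2 or _b are one class to them, and where a whole thing is asked for, a point or a joint stands for the part that bears it (a point fixed in the world has none). Each returns a list of dicts, best first, with "confidence" (0 to 1); they miss things now and then, are a little off and sometimes report something else, mostly with a low value. They report only what shows in the picture. A call takes as long as a camera call.
- look_for(target, camera): "uv" ([column, row] in pixels, amid what is visible of it).
- trace(target, camera): "pixels" (384x512 bool, what is visible of it) and "uv" ([column, row] in pixels, amid what is visible of it).
- tip_of(target, camera): "uv" ([column, row] in pixels: a listed point, or the origin of a listed thing).
The state is a dict: "clock": time; "joint_positions": joint angles; "joint_vel": joint speeds; "joint_efforts": joint torques, N m; "eef_pos": TCP position; "orientation": TCP orientation; "contact_force": force on the tool from outside, world axes, zero at the start; "moment": the same for the moment, N m; "grip_width": finger opening in m; "grip_force": force on a finger pad.
Only numpy, scipy, OpenCV 4.12 (cv2) and the standard library are available. Lean on these libraries where they do the work, as an engineer would, in place of code of your own. Each camera call takes 0.05 s, during which the arm holds its last target. There are 200 camera calls.

## Task

Three model railway vehicles wait on wooden stands for paint touch-ups: set each pot of enamel from the covered paint carousel into the round well of the stand whose vehicle has its colour (green, brown, red), upright and fully down, and let go. A pot can be lifted out only at the open front of the carousel, so turn the tray by the black knob on top until that pot faces the front. Set the pots down gently without dropping or tipping them, and leave the spool of blue wire and the tape measure where they lie.

Things in the scene. Friction and masses are not known exactly. Their poses are not given: they have to be found in the camera images.
- pot_green: the green enamel pot, loose, about 30 g: round, 33 mm across, 30 mm tall, green sides, white screw cap with a green dab of paint on top; origin at the centre of its underside, z up. It starts in one of the carousel's four bays (one is empty), its axis about 50 mm from the carousel's axis, standing on the tray floor, 11 mm above the work board
- pot_brown: the brown enamel pot, loose, about 30 g: round, 33 mm across, 30 mm tall, brown sides, white screw cap with a brown dab of paint on top; origin at the centre of its underside, z up. It starts in one of the carousel's four bays (one is empty), its axis about 50 mm from the carousel's axis, standing on the tray floor, 11 mm above the work board
- pot_red: the red enamel pot, loose, about 30 g: round, 33 mm across, 30 mm tall, red sides, white screw cap with a red dab of paint on top; origin at the centre of its underside, z up. It starts in one of the carousel's four bays (one is empty), its axis about 50 mm from the carousel's axis, standing on the tray floor, 11 mm above the work board
- well_green (a point): centre of the floor of the pot well (46 mm across, 8 mm deep, 3 mm chamfer) in the fixed wooden stand, 112 x 180 x 14 mm, that carries the dark green goods wagon with a grey roof (and a green paint dab). Floor 6 mm above the board; z up, y along the vehicle, x from well to vehicle: its centre line is 55 mm from the well's centre, its body 18 mm either side of it, up to 75 mm above the board
- well_brown (a point): centre of the floor of the pot well (46 mm across, 8 mm deep, 3 mm chamfer) in the fixed wooden stand, 112 x 180 x 14 mm, that carries the brown goods wagon with a grey roof (and a brown paint dab). Floor 6 mm above the board; z up, y along the vehicle, x from well to vehicle: its centre line is 55 mm from the well's centre, its body 18 mm either side of it, up to 75 mm above the board
- well_red (a point): centre of the floor of the pot well (46 mm across, 8 mm deep, 3 mm chamfer) in the fixed wooden stand, 112 x 180 x 14 mm, that carries the red electric locomotive (and a red paint dab). Floor 6 mm above the board; z up, y along the vehicle, x from well to vehicle: its centre line is 55 mm from the well's centre, its body 18 mm either side of it, up to 95 mm above the board
- pick_spot (a point): point on the tray floor at the middle of the carousel's open front, where a pot can be lifted out; it does not turn; x points from here to the carousel's axis, 50 mm away. The carousel is round, 166 mm across, fixed; its clear cover (top 51 mm above the board, wall round the back) leaves only the front open, up to a straight edge 26 mm behind this spot. Tray lip and ribs: 19 mm above the board
- knob (a point): middle of the black bar knob on the carousel's axis, on top of the cover, 66 mm above the board; turns with the tray. Bar 46 mm along x, 14 mm along y, top 9 mm above this point, flat collar 10 mm below it. It turns the tray and its pots one to one, either way, no stops, with light friction (0.03 N m), and stays where left. The bays are 90 degrees apart: two in line with the bar, two square to it
- wire_spool: a spool of blue wire, 58 mm across, 52 mm tall, standing at the back of the work board, a bystander; origin at the centre of its underside, z up
- tape_measure: a yellow pocket tape measure, 28 x 64 x 48 mm, standing at the back of the work board, a bystander; origin at the centre of its underside, z up

How it is judged:
By the outcome, as a careful person would: the job done as asked, in the order asked, and still so for the second after the job is handed in, with the robot touching nothing.
It also fails if it takes over 136 s, if anything falls off the work surface, if the arm or the gripper's body presses on something with over 40 N, if the wrist force passes 120 N, or if a joint passes its speed limit or range.

## Working session

There is one attempt and no reset: what is moved stays moved. The work goes in short steps, each a Python script; the robot and the scene stay as the last script left them, time stands still between calls to the robot, and variables do not carry over. Pictures are saved under pics/ and viewed, at most 14 in all, crops included, and the job is handed in when it is done.

```bash
mkdir -p pics; ls
python3 - <<'E'
from bench import *
import cv2,numpy as np
for c in ("scene","top"):
    cv2.imwrite(f"pics/{c}0.png",camera(c))
    print(c,{k:np.round(v,3).tolist() for k,v in camera_info(c).items()})
    for n in ["pot_green","pot_brown","pot_red","well_green","well_brown","well_red","pick_spot","knob","wire_spool","tape_measure"]:
        print(n,[(np.round(d["uv"],1).tolist(),round(d["confidence"],2)) for d in tip_of(n,c)[:3]])
print(state()["clock"])
E
```

```text
pics
scene {'fx': 382.839, 'fy': 382.839, 'cx': 256.748, 'cy': 188.772, 'R': [[0.625, -0.781, 0.02], [-0.579, -0.48, -0.659], [0.524, 0.4, -0.752]], 't': [-0.273, 0.512, 0.532]}
pot_green [([256.5, 185.3], 0.53)]
pot_brown [([292.7, 206.5], 0.53)]
pot_red [([267.0, 210.5], 0.57)]
well_green [([310.4, 287.7], 0.67)]
well_brown [([225.2, 248.7], 0.92)]
well_red []
pick_spot [([263.4, 212.4], 0.56)]
knob [([275.1, 180.0], 0.75)]
wire_spool [([228.9, 163.4], 0.86)]
tape_measure [([364.3, 235.9], 0.69)]
top {'fx': 371.296, 'fy': 371.296, 'cx': 256.514, 'cy': 192.971, 'R': [[-0.012, -1.0, 0.027], [-0.993, 0.009, -0.12], [0.12, -0.029, -0.992]], 't': [0.132, 0.636, 0.892]}
pot_green []
pot_brown [([246.9, 251.5], 0.69)]
pot_red [([249.6, 194.6], 0.48)]
well_green [([326.3, 227.5], 0.97)]
well_brown [([244.4, 248.6], 0.71)]
well_red [([170.4, 250.0], 0.76)]
pick_spot [([253.0, 190.7], 0.85)]
knob [([247.2, 170.0], 0.59)]
wire_spool [([182.5, 166.7], 0.61)]
tape_measure [([332.3, 156.7], 0.58)]
1.1
```

Run:
```python
import cv2
cv2.imwrite("pics/a.png",cv2.resize(cv2.imread("pics/top0.png")[120:320,110:376],None,fx=3,fy=3,interpolation=cv2.INTER_CUBIC))
cv2.imwrite("pics/b.png",cv2.resize(cv2.imread("pics/scene0.png")[110:360,140:400],None,fx=2.4,fy=2.4,interpolation=cv2.INTER_CUBIC))
```

```text
(no output)
```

View pics/a.png

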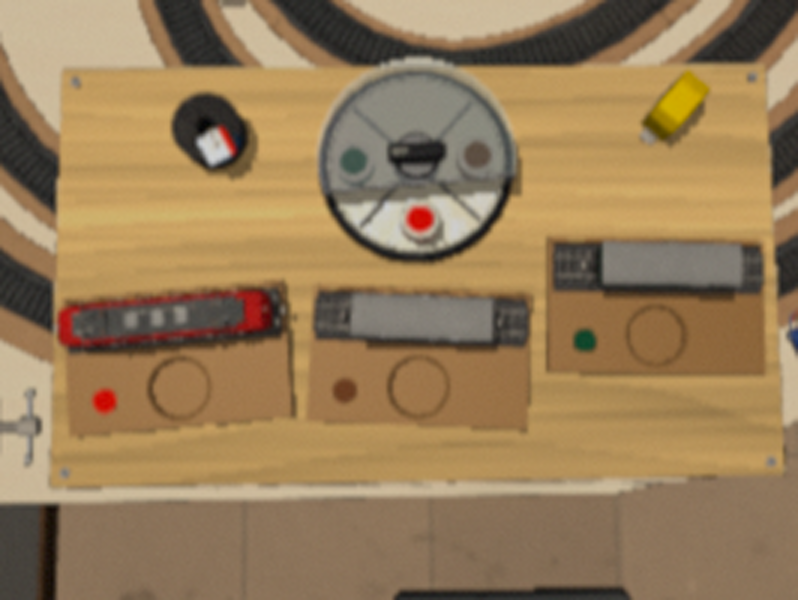

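View pics/b.png

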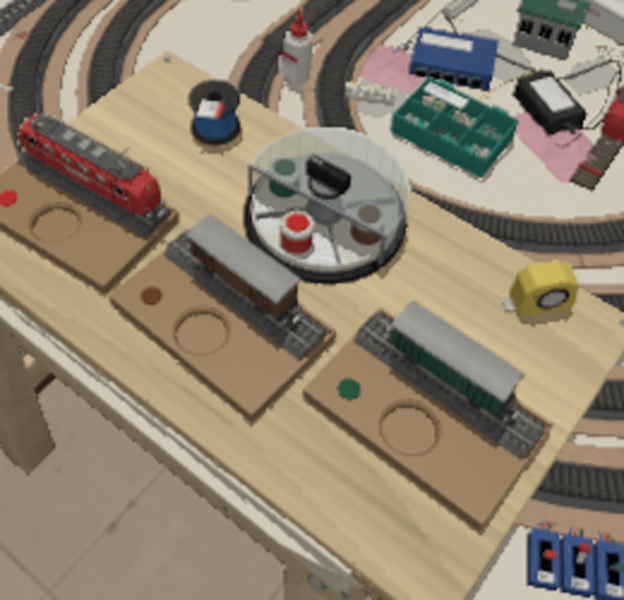

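Top view: the red pot is at the front (crop 420,218), green on the left (353,160) and brown on the right (477,155) under the cover. The bar lies roughly square to the front direction. The wells in crop are red (180,387), brown (418,387) and green (656,335). The scene view agrees. Next I'll get rough positions, then refine them with the wrist camera.

```bash
cat > h.py <<'E'
from bench import *
import cv2,numpy as np
def px2w(uv,z,ci):
    R,t=np.array(ci["R"]),np.array(ci["t"])
    d=R.T@np.array([(uv[0]-ci["cx"])/ci["fx"],(uv[1]-ci["cy"])/ci["fy"],1]); c=-R.T@t
    return c+d*(z-c[2])/d[2]
def w2px(X,ci):
    p=np.array(ci["R"])@np.array(X)+np.array(ci["t"]); return np.array([ci["fx"]*p[0]/p[2]+ci["cx"],ci["fy"]*p[1]/p[2]+ci["cy"]])
def down(a): # tool y axis (closing line) at world angle a
    c,s=np.cos(a),np.sin(a); return np.array([[s,c,0],[-c,s,0],[0,0,-1.]])
E
python3 - <<'E'
from h import *
ci=camera_info("top")
f=lambda x,y,z:print(np.round(px2w((110+x/3,120+y/3),z,ci),4))
print("wells r b g")
for p in [(180,387),(418,387),(656,335)]: f(*p,.014)
print("red pot cap, green,brown, knob ends, mid")
for p in [(420,218),(353,160),(477,155)]: f(*p,.041)
for p in [(390,152),(443,152),(417,152)]: f(*p,.075)
print("cover edge ends"); 
for p in [(330,192),(507,190)]: f(*p,.051)
print("stand bottom edges r b g")
for p in [(70,434),(293,417),(308,420),(527,430),(548,372),(765,374)]: f(*p,.014)
wi=camera_info("wrist");s=state()
R=np.array(s["orientation"]);c=-np.array(wi["R"]).T@wi["t"]
print("cam in tool",np.round(R.T@(c-s["eef_pos"]),4),"\n",np.round(np.array(wi["R"])@R,3),wi["fx"],wi["cx"],wi["cy"])
for p in [(.55,.05),(.7,0.05),(.55,.25),(.55,-.15)]:
  for a in (1.57,0.,-1.57): print(p,a,ik([*p,.2],down(a)))
E
```

```text
wells r b g
[0.5007 0.343  0.014 ]
[0.4981 0.1447 0.014 ]
[ 0.5392 -0.0575  0.014 ]
red pot cap, green,brown, knob ends, mid
[0.6376 0.1419 0.041 ]
[0.6867 0.1972 0.041 ]
[0.6902 0.0937 0.041 ]
[0.6871 0.1659 0.075 ]
[0.6868 0.1233 0.075 ]
[0.6869 0.1442 0.075 ]
cover edge ends
[0.6585 0.2157 0.051 ]
[0.659  0.0701 0.051 ]
stand bottom edges r b g
[0.4633 0.4328 0.014 ]
[0.4747 0.249  0.014 ]
[0.4721 0.2366 0.014 ]
[0.4614 0.0538 0.014 ]
[0.5093 0.0351 0.014 ]
[ 0.5053 -0.1491  0.014 ]
cam in tool [ 0.0668  0.0008 -0.1429] 
 [[ 0.001  1.    -0.001]
 [-0.965  0.001 -0.263]
 [-0.263  0.001  0.965]] 295.9383936882916 253.41909937031173 187.32407355220067Traceback (most recent call last):
  File "<stdin>", line 17, in <module>
  File "scipy/spatial/transform/_rotation.pyx", line 1143, in scipy.spatial.transform._rotation.Rotation.from_matrix
ValueError: Non-positive determinant (left-handed or null coordinate frame) in rotation matrix 0: [[ 9.99999683e-01  7.96326711e-04  0.00000000e+00]
 [-7.96326711e-04  9.99999683e-01  0.00000000e+00]
 [ 0.00000000e+00  0.00000000e+00 -1.00000000e+00]].
```

```bash
sed -i 's/return np.array(\[\[s,c,0\],\[-c,s,0\]/return np.array([[-s,c,0],[c,s,0]/' h.py
python3 - <<'E'
from h import *
K=(.687,.144)
for n,p,A in [("knob",(*K,.06),(0,np.pi/2,-np.pi/2,np.pi)),("pick",(.637,.144,.03),(np.pi/2,-np.pi/2)),("r",(.5,.343,.03),(1.57,-1.57)),("b",(.498,.145,.03),(1.57,-1.57)),("g",(.539,-.057,.03),(1.57,-1.57))]:
  for a in A:
    q=ik(p,down(a)); print(n,round(a,2),None if q is None else np.round(q,2))
for a in (np.pi/2,-np.pi/2):
    # view pose
    q=ik((.56,.14,.3),down(a)); print(a,q is not None)
reach((.56,.14,.26),down(-np.pi/2))
ci=camera_info("wrist"); im=camera("wrist"); cv2.imwrite("pics/w1.png",im); np.save("w1.npy",ci,allow_pickle=True)
for n in ["pot_green","pot_brown","pot_red","well_green","well_brown","well_red","pick_spot","knob"]:
    z={"we":.006,"po":.011,"pi":.011,"kn":.066}[n[:2]]
    print(n,[(np.round(d["uv"],1).tolist(),round(d["confidence"],2),np.round(px2w(d["uv"],z,ci),4)) for d in tip_of(n,"wrist")[:2]])
print(state()["clock"],state()["joint_positions"],-np.array(ci["R"]).T@ci["t"])
cv2.imwrite("pics/w1b.png",cv2.resize(im,(800,600),interpolation=cv2.INTER_CUBIC))
E
```

```text
knob 0 [-0.11  0.91 -0.25  1.48  0.28  0.8  -0.47]
knob 1.57 [ 0.1   0.99 -0.68  1.47  0.7   0.94  0.79]
knob -1.57 [-0.33  0.9   0.16  1.48 -0.18  0.77 -1.67]
knob 3.14 [-0.56  0.98  0.6   1.49 -0.66  0.88 -2.87]
pick 1.57 [ 0.06  0.95 -0.58  1.63  0.69  0.77  0.73]
pick -1.57 [-0.37  0.89  0.19  1.65 -0.25  0.63 -1.62]
r 1.57 [-0.52  0.84 -0.2   1.78  0.29  0.55  0.66]
r -1.57 [-0.79  0.85  0.24  1.79 -0.35  0.54 -1.9 ]
b 1.57 [-0.08  0.8  -0.4   2.02  0.68  0.46  0.58]
b -1.57 [-0.45  0.78  0.17  2.03 -0.35  0.36 -1.57]
g 1.57 [ 0.42  0.85 -0.58  1.95  0.84  0.59  0.84]
g -1.57 [-0.01  0.79  0.1   1.97 -0.19  0.4  -1.33]
1.5707963267948966 True
-1.5707963267948966 True
pot_green []
pot_brown []
pot_red [([248.9, 96.5], 0.57, array([0.6399, 0.1436, 0.011 ]))]
well_green [([402.5, 172.0], 0.76, array([ 0.5409, -0.0664,  0.006 ]))]
well_brown [([248.5, 205.7], 0.86, array([0.4924, 0.145 , 0.006 ])), ([436.0, 12.6], 0.19, array([ 0.736 , -0.0808,  0.006 ]))]
well_red [([99.8, 202.0], 0.81, array([0.4981, 0.3543, 0.006 ]))]
pick_spot []
knob [([246.4, 40.2], 0.64, array([0.6941, 0.1452, 0.066 ]))]
4.5833 [-0.15366882  0.49758615 -0.21298437  1.68686391  0.12261601  0.97015095
 -1.98195424] [0.62730549 0.13826    0.40279275]
```

View pics/w1b.png

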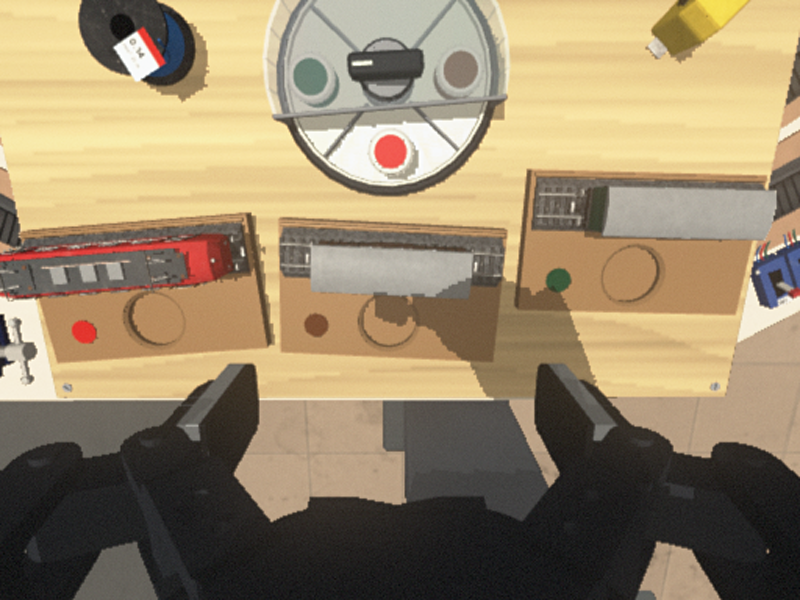

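Run:
```python
from h import *
ci=np.load("w1.npy",allow_pickle=True).item(); 
f=lambda x,y,z:print(np.round(px2w((x*.64,y*.64),z,ci),4))
print("wells r b g")
for p in [(155,318),(388,319),(632,273.5)]: f(*p,.014)
print("caps r g b")
for p in [(391,153),(309,76),(461,69)]: f(*p,.041)
print("bar"); 
for p in [(348,66),(424,64),(386,65)]: f(*p,.075)
print("edge"); 
for p in [(274,116),(507,97)]: f(*p,.051)
print("stand near corners")
for p in [(56,362),(269,346),(281,352),(494,361),(516,307),(732,314)]: f(*p,.014)
im=cv2.imread("pics/w1.png"); cv2.imwrite("pics/w1c.png",cv2.resize(im[0:130,165:335],None,fx=4.5,fy=4.5,interpolation=cv2.INTER_CUBIC))
```

```text
wells r b g
[0.4985 0.3511 0.014 ]
[0.4974 0.1451 0.014 ]
[ 0.5385 -0.0655  0.014 ]
caps r g b
[0.6373 0.1417 0.041 ]
[0.6904 0.2004 0.041 ]
[0.6949 0.0913 0.041 ]
bar
[0.6904 0.169  0.075 ]
[0.6916 0.1198 0.075 ]
[0.691  0.1444 0.075 ]
edge
[0.6624 0.225  0.051 ]
[0.6749 0.0594 0.051 ]
stand near corners
[0.4566 0.4467 0.014 ]
[0.4719 0.2522 0.014 ]
[0.4661 0.2418 0.014 ]
[0.4571 0.049  0.014 ]
[0.5084 0.0325 0.014 ]
[ 0.5018 -0.1587  0.014 ]
```

View pics/w1c.png

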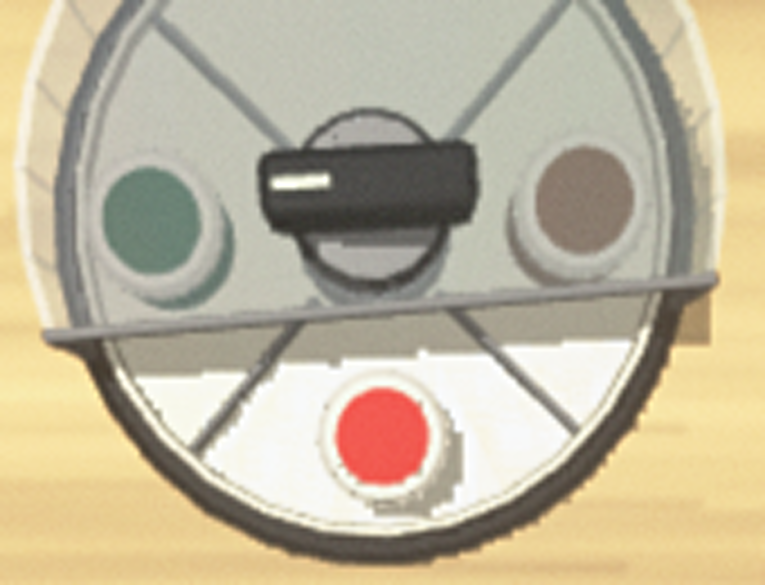

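Run:
```python
from h import *
wi=np.load("w1.npy",allow_pickle=True).item(); ti=camera_info("top"); si=camera_info("scene")
print(wi)
W=cv2.imread("pics/w1.png");T=cv2.imread("pics/top0.png");S=cv2.imread("pics/scene0.png")
def tri(o):
    A=[];b=[]
    for uv,ci in o:
        P=np.diag([ci["fx"],ci["fy"],1])@np.c_[ci["R"],ci["t"]]; P[0]+=ci["cx"]*P[2];P[1]+=ci["cy"]*P[2]
        for k in(0,1): r=uv[k]*P[2]-P[k]; A.append(r[:3]);b.append(-r[3])
    return np.linalg.lstsq(np.array(A),np.array(b),rcond=None)[0]
def blob(im,uv):
    # flood around the seed in colour
    m=np.zeros((386,514),np.uint8); x,y=map(int,uv)
    n,_,_,r=cv2.floodFill(im.copy(),m,(x,y),0,(30,)*3,(30,)*3,4|(255<<8)|cv2.FLOODFILL_MASK_ONLY|cv2.FLOODFILL_FIXED_RANGE)
    M=cv2.moments(m[1:-1,1:-1],True); return np.array([M["m10"]/M["m00"],M["m01"]/M["m00"]]),n,r
t3=lambda x,y:(110+x/3,120+y/3)
s24=lambda x,y:(140+x/2.4,110+y/2.4)
for n,w,t,s,z in [("capR",(391,153),(420,218),(297,220),.041),("capG",(309,76),(353,160),(285,165),.041),("capB",(461,69),(477,155),(369,213),.041),
  ("dabR",(84,332),(104,401),(8,198),.014),("dabB",(316,325),(345,390),(151,296),.014),("dabG",(558,280),(585,341),(348,389),.014)]:
    a,na,_=blob(W,(w[0]*.64,w[1]*.64)); b,nb,_=blob(T,t3(*t)); c,nc,_=blob(S,s24(*s))
    print(n,na,nb,nc,np.round(a,1),"W",np.round(px2w(a,z,wi),4)[:2],"T",np.round(px2w(b,z,ti),4)[:2],"S",np.round(px2w(c,z,si),4)[:2],"TW",np.round(tri([(a,wi),(b,ti)]),4))
g=cv2.cvtColor(W,6)
for w in [(155,318),(388,319),(632,273.5)]:
    x,y=int(w[0]*.64),int(w[1]*.64); c=g[y-30:y+30,x-30:x+30]
    h=cv2.HoughCircles(cv2.resize(c,None,fx=4,fy=4,interpolation=2),cv2.HOUGH_GRADIENT,1,20,param1=60,param2=15,minRadius=60,maxRadius=95)
    if h is not None:
      for k in h[0][:3]: p=(x-30+k[0]/4,y-30+k[1]/4); print("well",np.round(p,1),k[2]/4,np.round(px2w(p,.014,wi),4)[:2])
```

```text
{'fx': 295.9383936882916, 'fy': 295.9383936882916, 'cx': 253.41909937031173, 'cy': 187.32407355220067, 'R': array([[-5.98332519e-04, -9.99999451e-01,  8.60366187e-04],
       [-9.64908706e-01,  8.03255398e-04,  2.62584355e-01],
       [-2.62584902e-01, -6.73062065e-04, -9.64908657e-01]]), 't': array([0.13828872, 0.49941439, 0.55347222])}
capR 323 34 45 [249.4  96.5] W [0.6389 0.1426] T [0.638  0.1426] S [0.6542 0.1535] TW [0.6392 0.1426 0.0314]
capG 395 55 49 [198.1  48.7] W [0.6904 0.2001] T [0.6871 0.1979] S [0.7042 0.2098] TW [0.6852 0.197  0.0596]
capB 404 63 60 [294.3  44.1] W [0.695  0.0921] T [0.6918 0.0945] S [0.7091 0.1062] TW [0.6854 0.0972 0.0833]
dabR 165 31 37 [ 53.2 212.1] W [0.486  0.4168] T [0.4906 0.4061] S [0.5062 0.4191] TW [0.4922 0.4012 0.0348]
dabB 173 51 49 [202.  207.5] W [0.4925 0.2093] T [0.4972 0.2071] S [0.5119 0.2191] TW [0.4977 0.2064 0.0292]
dabG 181 28 56 [356.8 179. ] W [ 0.5331 -0.0017] T [0.5362 0.0043] S [0.5514 0.0137] TW [0.5367 0.0064 0.033 ]
well [102.6 200.1] 20.85 [0.5034 0.3457]
well [ 98.4 204.9] 18.275 [0.4965 0.3525]
well [ 93.9 202.6] 15.6 [0.4998 0.3582]
well [248.9 203.4] 17.225 [0.4985 0.1443]
well [244.9 206.4] 16.025 [0.4942 0.1498]
well [245.1 199.9] 22.15 [0.5036 0.1494]
well [400.1 172.4] 19.725 [ 0.5422 -0.0591]
well [403.4 176.4] 18.175 [ 0.5366 -0.0642]
well [407.9 179.6] 23.325 [ 0.5321 -0.0709]
```

Triangulation puts everything about 20 mm higher than I assumed. The given heights are above the *work board*, and the board is itself a slab lying on z=0. I'll estimate its thickness.

```bash
cat > m.py <<'E'
from h import *
from scipy.optimize import least_squares
wi=np.load("w1.npy",allow_pickle=True).item(); ti=camera_info("top"); si=camera_info("scene")
W=cv2.imread("pics/w1.png");T=cv2.imread("pics/top0.png");S=cv2.imread("pics/scene0.png")
def blob(im,uv):
    m=np.zeros((386,514),np.uint8); x,y=map(int,uv)
    cv2.floodFill(im.copy(),m,(x,y),0,(30,)*3,(30,)*3,4|(255<<8)|cv2.FLOODFILL_MASK_ONLY|cv2.FLOODFILL_FIXED_RANGE)
    M=cv2.moments(m[1:-1,1:-1],True); return np.array([M["m10"]/M["m00"],M["m01"]/M["m00"]])
t3=lambda x,y:(110+x/3,120+y/3)
s24=lambda x,y:(140+x/2.4,110+y/2.4)
L=[("capR",(391,153),(420,218),(297,220),.041),("capG",(309,76),(353,160),(285,165),.041),("capB",(461,69),(477,155),(369,213),.041),
  ("dabR",(84,332),(104,401),(8,198),.014),("dabB",(316,325),(345,390),(151,296),.014),("dabG",(558,280),(585,341),(348,389),.014)]
for n,w,t,s,z in L:
    o=[(blob(W,(w[0]*.64,w[1]*.64)),wi),(blob(T,t3(*t)),ti),(blob(S,s24(*s)),si)]
    def fit(o):
        # weight to about metres per pixel
        return least_squares(lambda X:np.concatenate([(w2px(X,c)-u)/c["fx"] for u,c in o]),[.6,.1,.05])
    r=fit(o); print(n,np.round(r.x,4),"board",round(r.x[2]-z,4),"res mrad",np.round(r.fun*1e3,1), "TS",np.round(fit(o[1:]).x,4))
E
python3 m.py
```

```text
capR [0.6379 0.1424 0.0646] board 0.0236 res mrad [-0.1  0.8  0.5 -3.1 -0.6  0.5] TS [0.6357 0.1419 0.0674]
capG [0.6858 0.196  0.0657] board 0.0247 res mrad [-0.3  1.   0.7 -3.4 -0.1  0.2] TS [0.6832 0.1955 0.0683]
capB [0.6899 0.0955 0.0671] board 0.0261 res mrad [-0.2  1.   0.6 -3.1  0.1 -0.1] TS [0.6874 0.0954 0.0692]
dabR [0.4943 0.3997 0.0379] board 0.0239 res mrad [ 0.2  0.8  0.1 -3.2 -1.4  0.8] TS [0.4929 0.3976 0.0419]
dabB [0.5004 0.2052 0.0378] board 0.0238 res mrad [-0.6  0.9  0.6 -2.8 -0.1  1.3] TS [0.4989 0.2047 0.0417]
dabG [0.5387 0.0072 0.0383] board 0.0243 res mrad [-0.4  0.9  1.  -3.  -0.4  0.6] TS [0.537  0.0073 0.0412]
```

Run:
```python
from h import *
ci=np.load("w1.npy",allow_pickle=True).item(); B=.024
def f(x,y,z,k=.64,o=(0,0)): p=px2w((o[0]+x*k,o[1]+y*k),B+z,ci); print(np.round(p,4)); return p
print("wells r b g")
for p in [(155,318),(388,319),(632,273.5)]: f(*p,.014)
c=1/4.5;o=(165,0)
print("bar corners");q=[f(*p,.075,c,o) for p in [(260,150),(472,142),(476,215),(268,234)]];print(np.mean(q,0))
print("edge");a=f(45,335,.051,c,o);b=f(718,280,.051,c,o);print("edge angle",np.degrees(np.arctan2(*(a-b)[[1,0]])), np.hypot(*(a-b)[:2]))
print("rim extremes (z .019)")
for p in [(375,562),(80,330),(680,330)]: f(*p,.015,c,o)
print("stand near corners")
for p in [(56,362),(269,346),(281,352),(494,361),(516,307),(732,314)]: f(*p,.014)
```

```text
wells r b g
[0.5064 0.3379 0.038 ]
[0.5054 0.1446 0.038 ]
[ 0.544  -0.0529  0.038 ]
bar corners
[0.6934 0.1665 0.099 ]
[0.6949 0.1226 0.099 ]
[0.681  0.1216 0.099 ]
[0.6773 0.1653 0.099 ]
[0.68663638 0.14400423 0.099     ]
edge
[0.6598 0.2195 0.075 ]
[0.6715 0.0647 0.075 ]
edge angle 94.33605356404003 0.15523590316580435
rim extremes (z .019)
[0.6063 0.1441 0.039 ]
[0.6646 0.2194 0.039 ]
[0.6645 0.0656 0.039 ]
stand near corners
[0.4671 0.4276 0.038 ]
[0.4815 0.2452 0.038 ]
[0.4761 0.2354 0.038 ]
[0.4676 0.0545 0.038 ]
[0.5157 0.039  0.038 ]
[ 0.5095 -0.1404  0.038 ]
```

```bash
cat >> h.py <<'E'
A=np.array([.687,.145]); F=np.radians(4.3)   # carousel axis, heading of pick_spot x
PICK=A-.05*np.array([np.cos(F),np.sin(F)])
WELL={"red":(.5063,.3384,np.radians(4.5)),"brown":(.5054,.1440,np.radians(-2.5)),"green":(.5440,-.0524,np.radians(-2.))}
def tilted(h,th=np.radians(12)): # tool leaning back from heading h, closing line square to h
    R=down(h-np.pi/2); c,s=np.cos(th),np.sin(th)
    return R@np.array([[c,0,s],[0,1,0],[-s,0,c]])
def snap(name,uv,z,half=45,k=6,cam="wrist"):
    ci=camera_info(cam); im=camera(cam); c=w2px((*uv,z),ci).round().astype(int); x,y=np.maximum(c-half,0)
    cv2.imwrite(f"pics/{name}.png",cv2.resize(im[y:y+2*half,x:x+2*half],None,fx=k,fy=k,interpolation=cv2.INTER_CUBIC)); return ci,(x,y)
E
python3 - <<'E'
from h import *
gripper_to(0,40)
R=down(np.radians(-90)); reach((.64,.25,.12),R); servo_line((.64,.25,.036),.15)
f0=state()["contact_force"][2]
z=.036
while z>.010:
    z-=.001; servo_line((.64,.25,z),.03); f=state()["contact_force"][2]-f0
    if abs(f)>3: break
print(z,f,state()["eef_pos"],state()["grip_width"],state()["clock"])
servo_line((.64,.25,.14),.2); gripper_to(.045); print(state()["clock"])
# knob pose reachability, turning with joint 7
q=ik((*A,.083),down(np.radians(3.4)));print(np.round(q,2))
for h,p in [(F,PICK)]+[(w[2],w[:2]) for w in WELL.values()]:
    for zz in (.044,.13): print(ik((*p,zz),tilted(h)) is not None)
E
```

```text
0.023999999999999987 8.340188450364156 [0.64019683 0.2501293  0.02516958] 7.489638812132866e-06 9.8583
11.0917
[ 0.07  0.94 -0.61  1.46  0.61  0.94 -0.66]
True
True
True
True
True
True
True
True
```

```bash
cat >> h.py <<'E'
B=.025
def turn(a0,deg):
    """grip the bar with the closing line at a0 (deg) and turn the tray by deg"""
    gripper_to(.045)
    reach((*A,.16),down(np.radians(a0))); servo_line((*A,B+.0595),.12)
    gripper_to(0,40); print("knob grip",state()["grip_width"],np.round(state()["contact_force"],1))
    q=np.array(state()["joint_positions"]); q[6]+=np.radians(deg); set_joints(q)
    R=np.array(state()["orientation"]); print("closing line now",np.degrees(np.arctan2(R[1,1],R[0,1])),np.round(state()["contact_force"],1))
    gripper_to(.045); servo_line((*state()["eef_pos"][:2],.16),.2)
E
python3 - <<'E'
from h import *
turn(3.4,90.9)
reach((.60,.14,.19),down(np.radians(-90)))
ci,o=snap("t1",(.66,.143),.06,70,5); print(o); np.save("t1.npy",[ci,o],allow_pickle=True); print(state()["clock"])
E
```

```text
knob grip 0.012711434440538008 [-1.1 -0.3  5.3]
closing line now 94.24764180971778 [0.6 0.4 0. ]
(np.int64(179), np.int64(44))Traceback (most recent call last):
  File "<stdin>", line 4, in <module>
    arr = np.asanyarray(arr)
ValueError: setting an array element with a sequence. The requested array has an inhomogeneous shape after 1 dimensions. The detected shape was (2,) + inhomogeneous part.
```

View pics/t1.png

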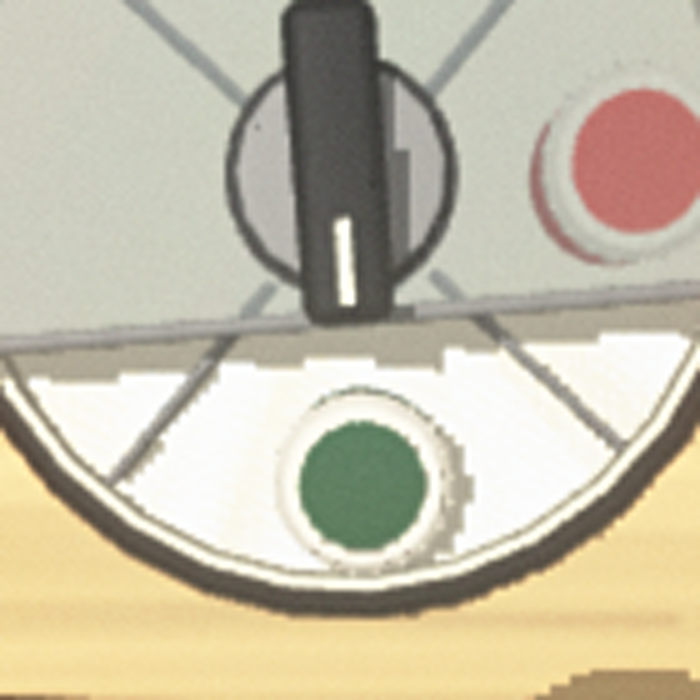

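The green pot now faces the front at crop (365,487), with the bar square to the cover edge. I'll pick it at its measured position and place it.

```bash
cat >> h.py <<'E'
def pick(c):
    """view the front bay, refine on the cap, grip and lift"""
    reach((.60,.14,.19),down(np.radians(-90)))
    ci=camera_info("wrist"); im=camera("wrist")
    x,y=w2px((*PICK,B+.041),ci).astype(int); 
    hsv=cv2.cvtColor(im,cv2.COLOR_BGR2HSV)[y-20:y+20,x-20:x+20]
    m=(hsv[...,1]>90).astype(np.uint8); n,l,st,ce=cv2.connectedComponentsWithStats(m); k=1+np.argmax(st[1:,4])
    p=px2w(ce[k]+[x-20,y-20],B+.041,ci)[:2]; print("cap",p,"nominal",PICK,"area",st[k,4])
    if np.hypot(*(p-PICK))>.006: raise SystemExit("cap far from nominal")
    R=tilted(F); gripper_to(.046); reach((*p,.12),R); servo_line((*p,B+.020),.08)
    print("down",np.round(state()["contact_force"],1))
    gripper_to(0,25); print("grip",state()["grip_width"],state()["grip_force"])
    servo_line((*p,B+.032),.03); servo_line((*p,.15),.1); print("lifted",state()["grip_width"],state()["clock"])
E
python3 - <<'E'
from h import *
pick("green")
cv2.imwrite("pics/g1.png",camera("wrist")); cv2.imwrite("pics/g1s.png",cv2.resize(camera("scene")[60:260,160:400],None,fx=3,fy=3))
E
```

```text
Traceback (most recent call last):
  File "h.py", line 35, in pick
    m=(hsv[...,1]>90).astype(np.uint8); n,l,st,ce=cv2.connectedComponentsWithStats(m); k=1+np.argmax(st[1:,4])
                                                                                           ~~~~~~~~~^^^^^^^^^^
ValueError: attempt to get argmax of an empty sequence
```

```bash
sed -i 's/(hsv\[...,1\]>90)/(hsv[...,1]>60)/; s/k=1+np.argmax(st\[1:,4\])/k=1+np.argmin(np.hypot(*(ce[1:]-20).T)+100*(st[1:,4]<60))/' h.py
python3 - <<'E'
from h import *
pick("green")
cv2.imwrite("pics/g1.png",camera("wrist")); cv2.imwrite("pics/g1s.png",cv2.resize(camera("scene")[60:260,160:400],None,fx=3,fy=3))
E
```

```text
cap [0.637018  0.1412688] nominal [0.63714074 0.14125106] area 449
down [ 1.5 -0.3  0.1]
grip 0.030308964208608607 24.709376741666347
lifted 0.030134426438967604 22.275
```

View pics/g1s.png

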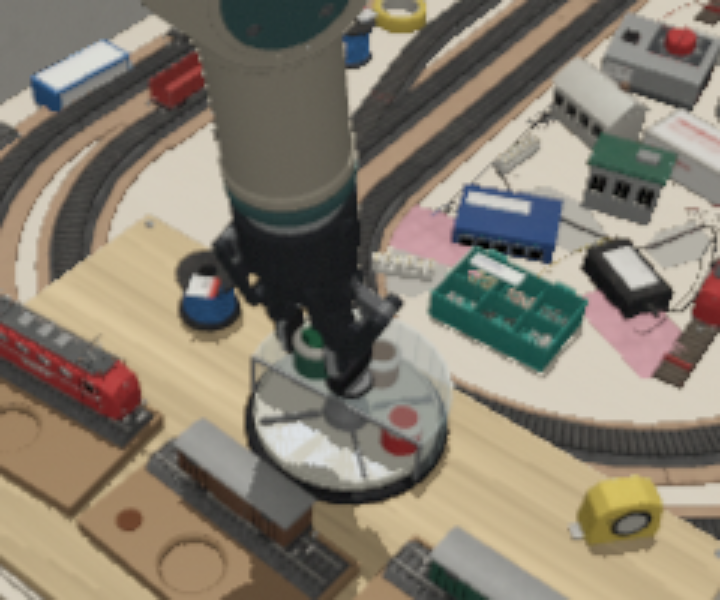

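```bash
cat >> h.py <<'E'
def place(c,zg=.020):
    """lower the held pot (gripped with the TCP zg above the board) into its well, let go, back off"""
    x,y,h=WELL[c]; R=tilted(h); off=zg-.011
    reach((x,y,.16),R); servo_line((x,y,B+.006+off+.012),.12); sleep(.3)
    f0=state()["contact_force"].copy(); d=.004; servo_line((x,y,B+.006+off+d),.04)
    while True:
        f=state()["contact_force"]-f0
        if f[2]>2 or d<-.0015: break
        d-=.0005; servo_line((x,y,B+.006+off+d),.02)
    print("d",d,"f",np.round(f,1),"tcp",np.round(state()["eef_pos"]-[x,y,B],4))
    gripper_to(.046); sleep(.2); servo_line((x,y,B+.075),.08); servo_line((x,y,.20),.25); print("clock",state()["clock"])
E
python3 - <<'E'
from h import *
place("green")
x,y,h=WELL["green"]
reach((x-.03,y,.22),down(np.radians(-90)))
snap("g2",(x,y),.03,55,6)
E
```

```text
Traceback (most recent call last):
  File "h.py", line 45, in place
    reach((x,y,.16),R); servo_line((x,y,B+.006+off+.012),.12); sleep(.3)
                        ~~~~~~~~~~^^^^^^^^^^^^^^^^^^^^^^^^^^^
bench.Unreachable: the arm cannot follow that straight line within its joint ranges
```

Run:
```python
from h import *
print(np.round(state()["joint_positions"],2),np.round(state()["eef_pos"],3))
for n,(x,y,h) in WELL.items():
  for dy in (-25,-12,0,12,25):
    print(n,dy,*[None if q is None else np.round(q,2) for q in (ik((x,y,z),tilted(h+np.radians(dy))) for z in (.16,B+.014))])
```

```text
[-0.47  0.63  0.78  2.09 -0.97  0.56 -0.61] [ 0.545 -0.051  0.16 ]
red -25 [-1.35  0.91  1.12  1.84 -0.9   0.85 -1.8 ] [-1.2   0.96  0.77  1.9  -0.95  0.53 -1.8 ]
red -12 [-1.32  0.84  1.03  1.88 -0.89  0.76 -1.57] [-1.18  0.95  0.77  1.94 -1.08  0.51 -1.43]
red 0 [-1.27  0.79  0.95  1.9  -0.88  0.7  -1.35] [-1.07  0.88  0.58  1.96 -1.    0.38 -1.27]
red 12 [-1.21  0.74  0.86  1.92 -0.88  0.65 -1.13] [-1.02  0.86  0.55  1.98 -1.09  0.37 -0.94]
red 25 [-1.13  0.7   0.77  1.93 -0.86  0.62 -0.9 ] [-0.91  0.82  0.4   1.99 -1.03  0.3  -0.74]
brown -25 [-1.09  0.76  1.07  2.09 -0.94  0.66 -1.5 ] [ 0.21  1.01 -1.06  2.13  1.47  1.01  2.45]
brown -12 [-1.04  0.7   0.98  2.12 -0.95  0.59 -1.26] [ 0.24  1.   -1.06  2.15  1.52  0.96  2.65]
brown 0 [-0.96  0.65  0.88  2.13 -0.95  0.54 -1.03] [ 0.17  0.9  -0.88  2.18  1.53  0.74  2.85]
brown 12 [-0.88  0.61  0.79  2.14 -0.94  0.51 -0.81] None
brown 25 [-0.79  0.58  0.69  2.14 -0.92  0.49 -0.58] None
green -25 [-0.62  0.72  0.97  2.08 -0.99  0.62 -1.06] [ 0.63  1.01 -1.06  2.11  1.52  0.93  2.86]
green -12 [-0.55  0.67  0.87  2.09 -0.98  0.58 -0.82] None
green 0 [-0.47  0.63  0.78  2.09 -0.97  0.56 -0.61] [ 0.39  0.79 -0.52  2.14  1.41  0.36 -2.91]
green 12 [-0.38  0.61  0.69  2.08 -0.94  0.56 -0.41] [ 0.42  0.79 -0.52  2.13  1.33  0.32 -2.61]
green 25 [-0.3   0.59  0.61  2.06 -0.9   0.58 -0.21] [ 0.46  0.8  -0.52  2.11  1.17  0.28 -2.19]
```

Run:
```python
from h import *
x,y,h=WELL["green"]; R=tilted(h+np.radians(18))
servo_line((x,y,.22),.15)
q=np.array(ik((x,y,B+.014),R)); print(np.round(q,2)); q[1]-=.38; q[5]+=.1
set_joints(q); print(np.round(state()["eef_pos"],3),state()["grip_width"])
q=ik((x,y,.16),R); print(None if q is None else np.round(q,2)); q=ik((x,y,B+.014),R);print(None if q is None else np.round(q,2)); print(state()["clock"])
```

```text
[ 0.44  0.79 -0.52  2.12  1.27  0.3  -2.43]
[ 0.596 -0.116  0.248] 0.030652205209808166
[ 0.52  0.57 -0.62  2.05  0.6   0.47 -1.8 ]
[ 0.44  0.79 -0.52  2.12  1.27  0.3  -2.42]
25.6
```

```bash
sed -i 's/def place(c,zg=.020):/def place(c,zg=.020,dyaw=0,tilt=12):/; s/R=tilted(h); off=zg-.011/R=tilted(h+np.radians(dyaw),np.radians(tilt)); off=zg-.011/' h.py
python3 - <<'E'
from h import *
place("green",dyaw=18)
x,y,h=WELL["green"]
reach((x-.03,y,.22),down(np.radians(-90)))
snap("g2",(x,y),.03,55,6)
E
```

```text
d 0.0005 f [-1.8 -1.   3.6] tcp [0.0001 0.     0.0157]
clock 31.7583
```

```bash
ls pics
```

```text
a.png
b.png
g1.png
g1s.png
g2.png
scene0.png
t1.png
top0.png
w1.png
w1b.png
w1c.png
```

View pics/g2.png

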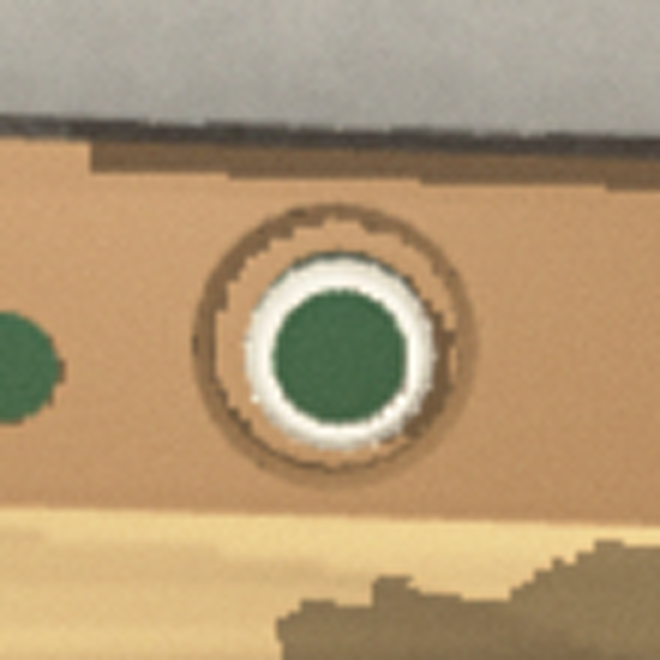

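Green is seated in its well. It sits upright and centred: cap at (340,353), rim at (335,345). Next I'll turn 180° for brown; a vertical grasp clears the wagon roof.

```bash
sed -i 's/def pick(c):/def pick(c,zg=.020,tilt=12):/; s/R=tilted(F); gripper/R=tilted(F,np.radians(tilt)); gripper/; s/servo_line((\*p,B+.020),.08)/servo_line((*p,B+zg),.08)/; s/servo_line((\*p,B+.032),.03)/servo_line((*p,B+zg+.012),.03)/' h.py
python3 - <<'E'
from h import *
q=ik((*A,B+.0595),down(np.radians(-85.75))); print(np.round(q,2))
turn(-85.75,180)
print(np.round(state()["joint_positions"],2))
pick("brown",tilt=0)
x,y,h=WELL["brown"]
for z in(.16,B+.014): print(ik((x,y,z),tilted(h,0)))
E
```

```text
[ 0.12  0.97 -0.72  1.46  0.71  0.99 -2.28]
knob grip 0.012695240832495042 [-0.8 -0.1  4.4]
closing line now 94.22466285954428 [-0.2  0.5  1. ]
[ 0.14  0.88 -0.76  1.41  0.64  1.1   0.91]
cap [0.63887833 0.14121106] nominal [0.63714074 0.14125106] area 528
down [ 0.1 -0.5  0.3]
grip 0.03059617198921807 24.899558048928156
lifted 0.03000869855564549 43.5667
[-0.97547899  0.84059361  1.12127494  1.95433447 -0.93290297  0.98864073
 -1.00712647]
[-0.81259941  0.92513571  0.79230788  2.02028083 -1.08773304  0.69727611
 -0.90846915]
```

Run:
```python
from h import *
place("brown",tilt=0)
x,y,h=WELL["brown"]
reach((x-.03,y,.22),down(np.radians(-90)))
snap("b2",(x,y),.03,55,6)
```

```text
d 0.0005 f [-1.5  0.1  5.2] tcp [0.     0.     0.0158]
clock 49.5583
```

View pics/b2.png

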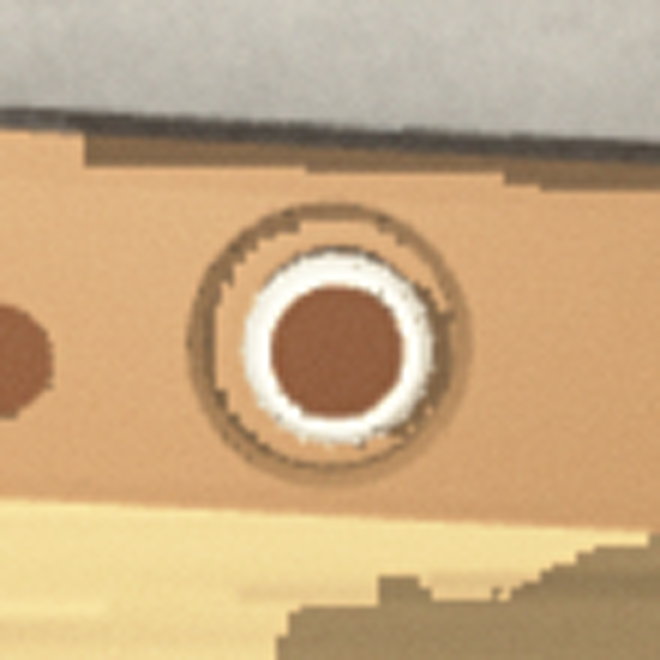

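Brown is seated as well. Next is red, turning another 90° and leaning the grasp because the loco is tall.

Run:
```python
from h import *
turn(-85.8,89.8)
pick("red",zg=.022)
x,y,h=WELL["red"]
for dy in (0,10,20):
  for z in(.16,B+.014): print(dy,np.round(ik((x,y,z),tilted(h+np.radians(dy))),2))
```

```text
knob grip 0.012731884886730915 [-0.8  0.8  5.7]
closing line now 3.9657544246402496 [0.1 0.1 1.9]
cap [0.63788397 0.14122033] nominal [0.63714074 0.14125106] area 539
down [ 0.5  0.3 -0.5]
grip 0.030546232869210415 24.81786479593211
lifted 0.030265992177220376 59.575
0 [-1.25  0.77  0.91  1.9  -0.84  0.67 -1.39]
0 [-1.1   0.89  0.64  1.96 -1.07  0.41 -1.2 ]
10 [-1.2   0.73  0.83  1.92 -0.83  0.63 -1.21]
10 [-1.02  0.86  0.54  1.98 -1.06  0.36 -1.01]
20 [-1.14  0.7   0.76  1.93 -0.82  0.6  -1.03]
20 [-0.95  0.83  0.45  1.98 -1.05  0.32 -0.82]
```

Run:
```python
from h import *
x,y,h=WELL["red"]
servo_line((*state()["eef_pos"][:2],.21),.15); reach((x,y,.21),tilted(h))
place("red",zg=.022)
reach((x-.03,y,.22),down(np.radians(-90)))
snap("r2",(x,y),.03,55,6)
```

```text
d 0.0005 f [-2.2  0.6  3.1] tcp [0.0001 0.     0.0177]
clock 66.7333
```

View pics/r2.png

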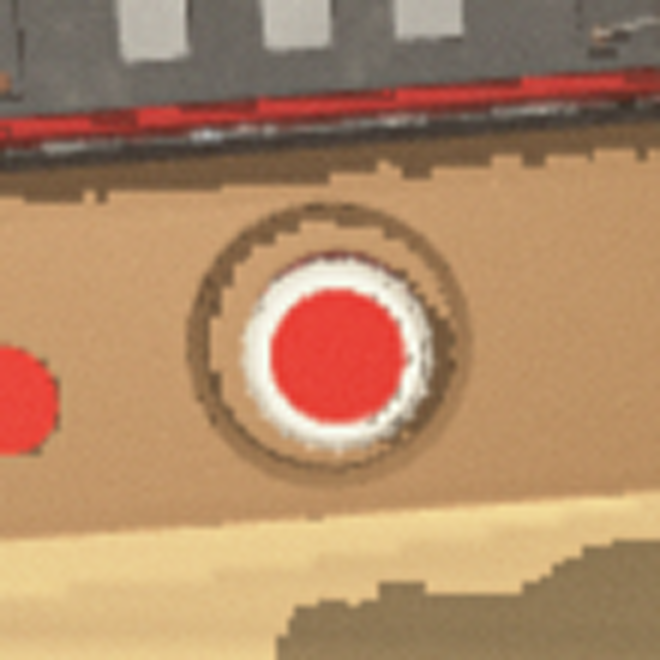

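All three pots are seated and upright, and the gripper is clear.

```bash
python3 -c "
from h import *
sleep(.5); print(job_done())"
```

```text
the job is handed in; nothing more can be done
None
```

The green, brown and red pots are each upright and fully down in their matching wells and released, the spool and tape measure were not touched, and I handed the job in at about 67 s of the 136 s limit.

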